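Roll a specimen bar into the measuring trough and butt it against the zero stop

ROBOT

A 6-joint arm with a two-finger parallel gripper is mounted at the origin on the work surface. World frame = base frame: x ahead of the robot, y to its left, z up, the work surface at z = 0. Lengths are in m, angles in rad, forces in N, time in s.
With the tool pointing down it reaches from about 0.375 to 0.975 m from the base axis. Payload 3.8 kg.
Tool frame: the origin (TCP) lies between the finger pads; the fingertips stand 22 mm ahead of it and the grasp point (between the pads) lies 3 mm ahead of it; z points along the fingers, y is the line along which they close (so a half turn about z gives the same grasp; the last joint's range is limited). The gripper opens to 88 mm and grips with 3 to 60 N. Pads are 18 mm wide; open, the fingers measure 123 mm over their backs; the gripper's body (75 mm by 187 mm) begins 45 mm behind the grasp point.
Start: joints at [-1.366, 0.264, 1.604, -0, 1.274, -0.037], TCP at [0.162, -0.655, 0.235] pointing down, gripper open.
Joint ranges: [-2.63, 2.63], [-0.94, 2.18], [0.31, 2.57], [-1.31, 4.45], [0, 2.66], [-2.55, 2.55]. Speed limits (rad/s): [2.57, 2.57, 3.14, 3.14, 3.14, 3.14].

INTERFACE

Orientations are given as a rotation vector (axis times angle).
In Python, from cell import status, viewer, job_done gives the robot as it stands.
- The arm moves only by the shell command python3 -m inch 'ROWS' [FORCE]. ROWS is JSON, a list of rows, each an object of numbers: "hand": the closure in counts, from 0 (fully open) to 255 (shut); "tx", "ty", "tz": the shift along the tool's x, y, z in m; "turn": the turn about the tool's z in rad. A call has 1 to 8 rows; each row is the pose to reach, as a shift and turn from the pose commanded when the call began, along the tool's axes at that moment; what a row does not reach only later rows make up. A row lasts 1/8 s, in which the tool goes at most 62.5 mm and 10.7 degrees, less where a joint would pass 70% of its speed; a pose out of reach is approached as far as the arm can. A call with a gripper value outside its range is refused whole. The fingers move at their own pace and stop on an object; FORCE is the grip in N (left out, the last holds). Time passes only in rows, so rows that repeat a pose let the fingers close. It gives the time, the measured TCP pose, the force, the opening and the grip force at its end, in the units of the state.
- status.get_state(): the state, without advancing time (a new reading comes with each control period).
- viewer.grab_frame(name): name is "scene" or "top" or "wrist"; returns the picture (420x560x3 uint8, blue, green, red); there is no depth.
- viewer.calibration(name): a dict with "fx", "fy", "cx", "cy" (pixels), "distortion" ([k1, k2, p1, p2, k3] as OpenCV has them; the pictures are not rectified), "rvec" (rotation vector, rad) and "tvec" (3), from world to camera coordinates, as OpenCV has them; the wrist camera has in their place "hand_eye" (4x4, takes a point from camera to tool coordinates, whose origin is the TCP and whose axes are the flange's). Camera axes: x right, y down, z forward; pixel columns grow to the right and rows downward; lengths in m; the calibration is good to about 2 mm. A picture is of the moment at which its call begins: read the wrist's pose just before it. calibration takes no time and is no camera call.
- job_done(): hands the job in; it is judged then, once.
Trained networks look in the newest picture that a camera, given by its name, has taken for a name from the list of things; names that differ only in an ending like _2 or _b are one class to them, and where a whole thing is asked for, a point or a joint stands for the part that bears it (a point fixed in the world has none). Each returns a list of dicts, best first, with "confidence" (0 to 1); they miss things now and then, are a little off and sometimes report something else, mostly with a low value. They report only what shows in the picture. A call takes as long as a camera call. They do not tell look-alikes from the thing itself.
- viewer.outline_of(thing, camera): "pixels" (420x560 bool, what is visible of it) and "bbox" ([left, top, right, bottom] in pixels, round what is visible of it).
The state is a dict: "t": time; "qpos": joint angles; "qvel": joint speeds; "tau": joint torques, N m; "position": TCP position; "tcp_rot": TCP orientation; "contact_force": force on the tool from outside, world axes, zero at the start; "torque": the same for the moment, N m; "opening": finger opening in m; "grip_force": force on a finger pad.
Only numpy, scipy, OpenCV 4.12 (cv2) and the standard library are available. Lean on these libraries where they do the work, as an engineer would, in place of code of your own. Each camera call takes 0.05 s, during which the arm holds its last target. There are 200 camera calls.

TASK

Get the moulded specimen bar ready for its length to be read: with your fingertips, roll it along the bench and up the sloping side of the aluminium measuring trough so that it drops into the V, then slide it lengthwise along the V until its end rests against the zero stop plate. Do not lift or carry the bar, and leave the two stacks of culture dishes, the jar and the caliper where they are.

Things in the scene. Friction and masses are not known exactly. Their poses are not given: they have to be found in the camera images.
- bar_center (a point): Centre of the specimen bar: plain smooth solid tan bar of fibre-filled bioplastic, 40 mm in diameter, 110 mm long, 0.14 to 0.24 kg, lying on its side and free to roll. x runs along the bar; it turns about x as it rolls. It starts on the -y (slope) side of the trough, 190 to 300 mm from the V line, its axis within 0.1 rad of the trough's.
- trough: Fixed aluminium measuring trough. Origin at bench level under the V line; x along the V to the zero stop, z up. Profile y, z (mm), from x -100 (open end) to 100: slope from -86, 0 up to -21, 13; lip to -17, 13; 120-degree V down to 0, 3 and up to 24, 17; back wall y 24 to 36, 36 high. A bar bedded in the V has its axis at y 0, z 26 and slides along it easily (about 1 N).
- trough_stop (a point): Middle of the face of the zero stop, a steel plate closing the V at the trough's +x end; at x 90, y 0, z 26 mm in the trough's frame, with its axes. Plate 12 mm thick, y -24 to 36 of the trough, 46 mm high. With the bar home its centre is 55 mm before this point.
- dishes_a: Stack of four film-wrapped culture dishes, 95 mm in diameter, 66 mm high, loose. Origin under its centre.
- dishes_b: Stack of three film-wrapped culture dishes, 95 mm in diameter, 50 mm high, loose. Origin under its centre.
- jar: Amber jar with a black cap, 52 mm in diameter, 75 mm high, loose. Origin under its centre.
- caliper: Digital caliper lying flat on the bench, on the far side of the bar from the trough, 220 mm long along its x, jaws reaching 56 mm to its -y side, 12 mm thick, loose. Origin on the bench under the middle of its beam.
Things that resemble listed ones, but are neither listed nor needed, are in the scene too. What is shaped like the part that bears bar_center but blue or turquoise is not meant.

How it is judged:
On the way, in this order (a step that is already met when the one before it is completed fails the run):
1. the bar rolls along the bench (distance of bar_center from where it was at the start of the episode above 0.02 m and angular speed of bar above 0.4 rad/s and height (world z) of bar_center below 0.024 m and y of bar_center in the frame of trough below -0.07 m), for 0.1 s.
2. the bar comes up the sloping side of the trough (y of bar_center in the frame of trough between -0.07 and -0.016 m and height (world z) of bar_center above 0.022 m).
At the end, for the whole second after the job is handed in: The bar lies at rest down in the V (axis within 4 mm of the V line and 0.05 rad of its direction, at the height of a bar bedded on both flanks) with its end within 3 mm of the zero stop (y of bar_center in the frame of trough between -0.004 and 0.004 m and height (world z) of bar_center between 0.022 and 0.03 m and angle between the x axis of bar_center and the x axis of trough, either way round below 0.05 rad and x of bar_center in the frame of trough_stop above -0.058 m and linear speed of bar below 0.01 m/s and angular speed of bar below 0.2 rad/s); the robot touches nothing.
It fails at once if the bar is lifted off the bench or the slope ((height (world z) of bar_center above 0.027 m and y of bar_center in the frame of trough below -0.1 m) or (height (world z) of bar_center above 0.037 m and y of bar_center in the frame of trough below -0.05 m)).
It fails at once if the bar is lifted (10 mm above the height at which it rolls over the trough's lip) (height (world z) of bar_center above 0.043 m).
It fails at once if the bar is tipped up on end (angle between bar_center's own x axis and vertical below 1.37 rad or angle between bar_center's own x axis and vertical above 1.77 rad).
It fails at once if a stack of dishes, the jar or the caliper is moved by more than 15 mm (distance of any of dishes_a, dishes_b, jar, caliper from where it was at the start of the episode above 0.015 m).
It also fails if it takes over 51 s, if anything falls off the work surface, if the arm or the gripper's body presses on something with over 40 N, if the wrist force passes 120 N, or if a joint passes its speed limit or range.

## Working session

There is one attempt and no reset: what is moved stays moved. The work goes in short steps, Python scripts to look and compute and a shell command to move; the robot and the scene stay as the last step left them, time stands still between calls to the robot, and variables do not carry over. Pictures are saved under pics/ and viewed, at most 10 in all, crops included, and the job is handed in when it is done.

```bash
mkdir -p pics; ls; cat > h.py <<'E'
import numpy as np, cv2
from cell import status, viewer
def grab(cam,name):
    im=viewer.grab_frame(cam); cv2.imwrite(f'pics/{name}.png',im); return im
def cam(name):
    c=viewer.calibration(name); K=np.array([[c['fx'],0,c['cx']],[0,c['fy'],c['cy']],[0,0,1]]); D=np.array(c['distortion'])
    if 'rvec' in c:
        R=cv2.Rodrigues(np.array(c['rvec'],float))[0]; t=np.array(c['tvec'],float)
    else:
        s=status.get_state(); T=np.eye(4); T[:3,:3]=cv2.Rodrigues(np.array(s['tcp_rot'],float))[0]; T[:3,3]=s['position']
        W=np.linalg.inv(T@np.array(c['hand_eye'])); R=W[:3,:3]; t=W[:3,3]
    return K,D,R,t
def pix2w(C,p,z):
    K,D,R,t=C; u=cv2.undistortPoints(np.array(p,float).reshape(-1,1,2),K,D).reshape(-1,2)
    d=np.c_[u,np.ones(len(u))]@R; o=-R.T@t
    return o+d*((z-o[2])/d[:,2])[:,None]
def w2pix(C,P):
    K,D,R,t=C; return cv2.projectPoints(np.array(P,float).reshape(-1,3),cv2.Rodrigues(R)[0],t,K,D)[0].reshape(-1,2)
E
python3 - <<'E'
from h import *
s=status.get_state(); print(s['t'],s['position'],s['tcp_rot'])
for c in ['top','scene']:
    grab(c,c+'0'); C=cam(c); print(c,-C[2].T@C[3])
    for n in ['bar_center','trough','dishes_a','jar','caliper']:
        for d in viewer.outline_of(n,c):
            m=d['pixels']; ys,xs=np.nonzero(m); print(n,round(d['confidence'],2),d['bbox'],m.sum(), pix2w(C,[xs.mean(),ys.mean()],0.02).round(3))
E
```

```text
pics
0.0 [ 0.16145355 -0.65467489  0.23409007] [-3.11648733e+00 -3.78642316e-01  3.66469740e-04]
top [0.36828965 0.00146192 1.37756969]
bar_center 0.78 [395.2, 248.9, 427.9, 286.4] 585 [[ 0.414 -0.309  0.02 ]]
bar_center 0.71 [347.4, 250.2, 369.9, 289.6] 571 [[ 0.421 -0.162  0.02 ]]
bar_center 0.69 [351.2, 182.8, 371.6, 228.4] 587 [[ 0.594 -0.177  0.02 ]]
trough 0.72 [242.3, 174.6, 298.4, 253.8] 3359 [[0.583 0.071 0.02 ]]
dishes_a 0.7 [200.0, 204.6, 235.3, 240.9] 1011 [[0.552 0.217 0.02 ]]
dishes_a 0.7 [267.5, 134.1, 305.4, 173.0] 960 [[0.753 0.023 0.02 ]]
jar 0.66 [321.3, 128.2, 341.4, 155.9] 374 [[ 0.78 -0.11  0.02]]
jar 0.42 [267.8, 134.1, 305.8, 170.2] 947 [[0.752 0.023 0.02 ]]
caliper 0.59 [405.3, 158.6, 434.0, 227.6] 750 [[ 0.645 -0.343  0.02 ]]
scene [ 1.17574378 -0.06256638  0.84939742]
bar_center 0.61 [178.8, 199.7, 202.6, 246.8] 923 [[ 0.592 -0.179  0.02 ]]
bar_center 0.58 [108.8, 155.7, 152.2, 189.4] 784 [[ 0.415 -0.31   0.02 ]]
bar_center 0.56 [176.8, 146.0, 203.2, 187.1] 705 [[ 0.421 -0.164  0.02 ]]
trough 0.84 [259.4, 160.0, 340.9, 241.4] 4228 [[0.595 0.072 0.02 ]]
dishes_a 0.96 [334.2, 152.3, 378.9, 199.8] 1594 [[0.535 0.217 0.02 ]]
dishes_a 0.77 [269.1, 244.0, 313.8, 294.2] 1922 [[0.743 0.023 0.02 ]]
jar 0.94 [215.7, 268.6, 241.3, 305.8] 866 [[ 0.765 -0.111  0.02 ]]
caliper 0.59 [92.6, 212.9, 133.6, 297.9] 1242 [[ 0.67 -0.34  0.02]]
caliper 0.29 [216.2, 270.1, 241.8, 304.9] 821 [[ 0.765 -0.112  0.02 ]]
```

```bash
python3 - <<'E'
import cv2
a=cv2.imread('pics/top0.png')[110:310,180:450]; cv2.imwrite('pics/t1.png',cv2.resize(a,None,fx=2.9,fy=2.9,interpolation=2))
a=cv2.imread('pics/scene0.png')[130:320,80:390]; cv2.imwrite('pics/s1.png',cv2.resize(a,None,fx=2.5,fy=2.5,interpolation=2))
E
```

```text
(no output)
```

View pics/t1.png

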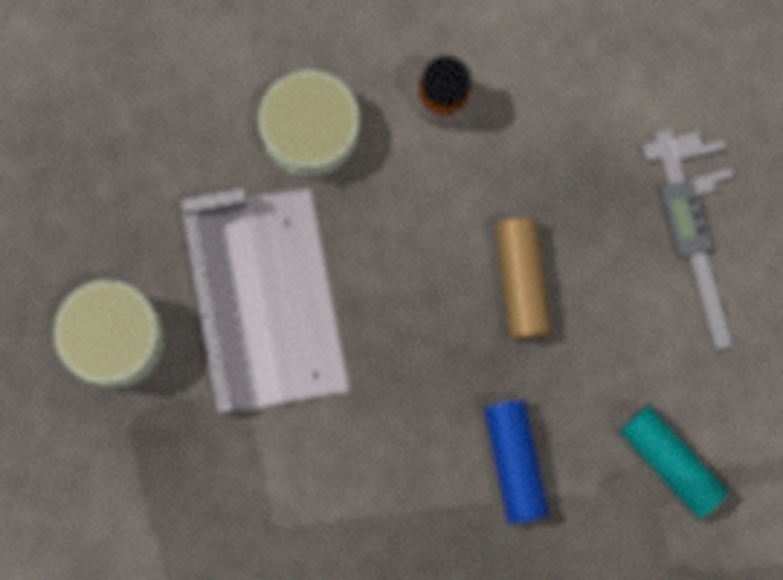

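View pics/s1.png

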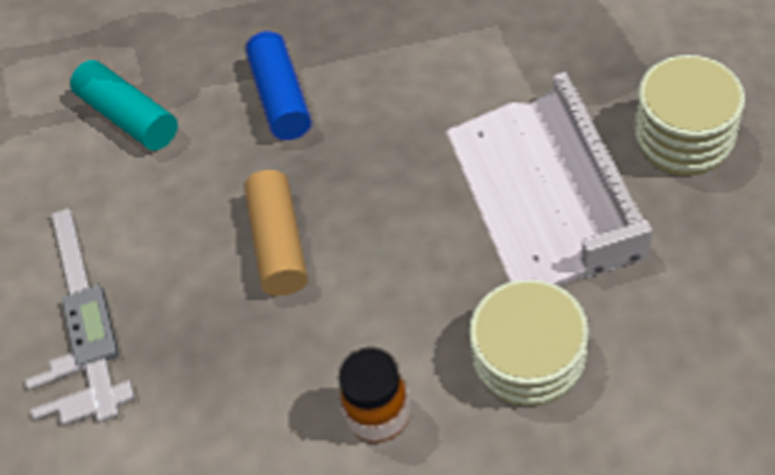

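The pictures agree with the outlines. The tan bar is at crop (522,278) in the top view, the trough's stop is at its far (+x) end at crop (213,200), and blue and teal decoys lie nearer. Next I fit the trough and bar silhouettes.

```bash
cat > fit.py <<'E'
from h import *
from scipy.optimize import minimize
pr=np.array([[-86,0],[-21,13],[-17,13],[0,3],[24,17],[24,36],[36,36],[36,0]])/1e3
def trough():
    F=[]
    for i in range(7):
        a,b=pr[i],pr[i+1]; F.append([[-.1,*a],[.1,*a],[.1,*b],[-.1,*b]])
    for x in(-.1,.1): F.append([[x,*p] for p in pr])
    B=np.array([[x,y,z] for x in(.09,.102) for y in(-.024,.036) for z in(0,.046)])
    return [np.array(f) for f in F],[B]
def bar():
    a=np.linspace(0,2*np.pi,40)
    return [],[np.array([[x,.02*np.cos(t),.02*np.sin(t)] for x in(-.055,.055) for t in a])]
def fit(model,masks,p0,z0=0):
    F,H=model; S=4
    M=[(C,cv2.resize(m.astype(np.uint8),None,fx=S,fy=S,interpolation=cv2.INTER_NEAREST)) for C,m in masks]
    def cost(p):
        R=cv2.Rodrigues(np.array([0,0,p[2]]))[0]; o=np.array([p[0],p[1],z0]); c=0
        for C,m in M:
            im=np.zeros_like(m)
            for i,f in enumerate(F+H):
                q=((w2pix(C,f@R.T+o)+.5)*S*16).astype(np.int32)
                if i>=len(F): q=cv2.convexHull(q)
                cv2.fillPoly(im,[q],1,shift=4)
            c+=1-(im&m).sum()/(im|m).sum()
        return c
    s=np.array(p0)+np.array([[0,0,0],[.02,0,0],[0,.02,0],[0,0,.1]])
    r=minimize(cost,p0,method='Nelder-Mead',options=dict(initial_simplex=s,xatol=1e-4,fatol=1e-5)); return r.x,r.fun
def near(thing,c,w,z=.02,tol=.04):
    C=cam(c)
    for d in viewer.outline_of(thing,c):
        ys,xs=np.nonzero(d['pixels'])
        if np.hypot(*(pix2w(C,[xs.mean(),ys.mean()],z)[0]-np.array([*w,z]))[:2])<tol: return C,d['pixels']
E
python3 - <<'E'
from fit import *
for k in ['top','scene']: viewer.grab_frame(k)
def go(n,model,w,p0,z0):
    M=[m for m in (near(n,k,w) for k in ['top','scene']) if m]
    for s in [M[:1],M[1:],M]: r=fit(model,s,p0,z0); print(n,r[0].round(4),round(r[1],3))
    return r[0]
T=go('trough',trough(),(.585,.07),[.58,.08,.17],0)
B=go('bar_center',bar(),(.593,-.178),[.593,-.178,.1],.02)
c,s=np.cos(T[2]),np.sin(T[2]); R=np.array([[c,s],[-s,c]])
tr=lambda p:(R@(np.array(p)[:2]-T[:2])).round(3)
print('bar in trough',tr(B),B[2]-T[2])
for n,w,h in [('dishes_a',(.54,.217),.033),('dishes_b',(.748,.023),.025),('jar',(.77,-.11),.037),('caliper',(.66,-.34),.006)]:
    for k in ['top','scene']:
        m=near(n,k,w,h,.06)
        if m: ys,xs=np.nonzero(m[1]); p=pix2w(m[0],[xs.mean(),ys.mean()],h)[0]; print(n,k,p.round(3),tr(p))
E
```

```text
trough [0.5802 0.094  0.1729] 0.031
trough [0.5757 0.0923 0.1557] 0.052
trough [0.5792 0.0936 0.1644] 0.102
bar_center [ 0.5941 -0.1768  0.0715] 0.053
bar_center [ 0.59   -0.1789  0.0809] 0.038
bar_center [ 0.592  -0.1779  0.0764] 0.156
bar in trough [-0.032 -0.27 ] -0.0879790983909016
dishes_a top [0.55  0.215 0.033] [-0.009  0.125]
dishes_a scene [0.546 0.214 0.033] [-0.014  0.124]
dishes_b top [0.751 0.023 0.025] [ 0.158 -0.098]
dishes_b scene [0.746 0.022 0.025] [ 0.153 -0.098]
jar top [ 0.775 -0.109  0.037] [ 0.16  -0.232]
jar scene [ 0.774 -0.11   0.037] [ 0.159 -0.232]
caliper top [ 0.652 -0.346  0.006] [-0.    -0.446]
caliper scene [ 0.658 -0.346  0.006] [ 0.006 -0.447]
```

```bash
cat > rel.py <<'E'
import sys
from h import *
T=np.array([.578,.093,.165])
s=status.get_state(); R=cv2.Rodrigues(np.array(s['tcp_rot']))[0]; P=np.array(s['position'])
c,q=np.cos(T[2]),np.sin(T[2]); A=np.array([[c,-q,0],[q,c,0],[0,0,1]])
print('t',s['t'],'tcp in trough',(A.T@(P-[*T[:2],0])).round(4),'opening',s['opening'],'F',np.round(s['contact_force'],1))
yaw=np.arctan2(R[1,1],R[0,1]); print('turn to align',round(yaw-T[2],4),'tool z',R[:,2].round(3))
if len(sys.argv)>1:
    g=A@np.array([float(v) for v in sys.argv[1:4]])+[*T[:2],0]; print('rows tx ty tz',(R.T@(g-P)).round(4))
E
python3 rel.py -.025 -.33 .15
python3 -m inch '[{"tx":0.066,"ty":-0.037,"turn":-0.18,"hand":110},{"tx":0.132,"ty":-0.074,"turn":-0.36,"hand":110},{"tx":0.198,"ty":-0.111,"turn":-0.54,"hand":110},{"tx":0.264,"ty":-0.148,"turn":-0.72,"hand":110},{"tx":0.33,"ty":-0.185,"turn":-0.9,"hand":110},{"tx":0.396,"ty":-0.222,"turn":-1.08,"hand":110},{"tx":0.462,"ty":-0.259,"turn":-1.26,"hand":110},{"tx":0.533,"ty":-0.299,"turn":-1.44,"hand":110}]' 10; python3 rel.py -.025 -.33 .12
```

```text
t 1.3 tcp in trough [-0.5337 -0.6698  0.2354] opening 0.08765310533061522 F [ 0.4  0.1 -0.6]
turn to align -1.4941 tool z [-0.  0. -1.]
rows tx ty tz [ 0.5332 -0.2998  0.0854]
t 1.3 tcp in trough [-0.5337 -0.6698  0.2354] opening 0.08765310533061522 F [ 0.4  0.1 -0.6]
turn to align -1.4941 tool z [-0.  0. -1.]
rows tx ty tz [ 0.5332 -0.2998  0.1154]invalid input at $[0]: expected keys hand, tx, ty, tz, turn
```

```bash

python3 -m inch '[{"tx":0.055,"ty":-0.03,"tz":0,"turn":-0.18,"hand":110},{"tx":0.11,"ty":-0.06,"tz":0,"turn":-0.36,"hand":110},{"tx":0.165,"ty":-0.09,"tz":0,"turn":-0.54,"hand":110},{"tx":0.22,"ty":-0.12,"tz":0,"turn":-0.72,"hand":110},{"tx":0.275,"ty":-0.15,"tz":0,"turn":-0.9,"hand":110},{"tx":0.33,"ty":-0.18,"tz":0,"turn":-1.08,"hand":110},{"tx":0.385,"ty":-0.21,"tz":0,"turn":-1.26,"hand":110},{"tx":0.44,"ty":-0.24,"tz":0,"turn":-1.44,"hand":110}]' 10; python3 rel.py -.025 -.33 .12
```

```text
t: 2.3
position: [0.5318, -0.3163, 0.2358]
tcp_rot: [2.087, 2.347, 0.0]
contact_force: [-0.6, 0.5, -0.3]
opening: 0.05
grip_force: 0.0
t 2.3 tcp in trough [-0.1128 -0.3961  0.2358] opening 0.050003940715291455 F [-0.6  0.5 -0.3]
turn to align -0.0481 tool z [ 0.001 -0.001 -1.   ]
rows tx ty tz [0.0704 0.0844 0.1158]
```

```bash

python3 -m inch '[{"tx":0.03,"ty":0.04,"tz":0.03,"turn":-0.05,"hand":110},{"tx":0.066,"ty":0.085,"tz":0.06,"turn":-0.054,"hand":110},{"tx":0.066,"ty":0.085,"tz":0.09,"turn":-0.054,"hand":110}]'; python3 rel.py -.025 -.33 .037
python3 - <<'E'
from fit import *
C=cam('wrist'); im=grab('wrist','w1')
for n,m,p0,z in [('trough',trough(),[.578,.093,.165],0),('bar_center',bar(),[.592,-.178,.076],.02)]:
    for d in viewer.outline_of(n,'wrist'):
        print(n,d['confidence'],d['bbox'],d['pixels'].sum()); 
        if n=='bar_center': print(fit(m,[(C,d['pixels'])],p0,z))
    print(w2pix(C,[[p0[0],p0[1],z]]))
for p in [[-.1,-.086,0],[.1,-.086,0]]:
    c,s=np.cos(.165),np.sin(.165); q=w2pix(C,[[.578+c*p[0]-s*p[1],.093+s*p[0]+c*p[1],0]])[0]; print(q); cv2.circle(im,tuple(int(v) for v in q),4,(0,0,255),1)
cv2.imwrite('pics/w1.png',im)
E
```

```text
t: 2.68
position: [0.6105, -0.2397, 0.145]
tcp_rot: [2.025, 2.4, 0.002]
contact_force: [-0.3, -1.2, -0.0]
opening: 0.0501
grip_force: 0.0
t 2.675 tcp in trough [-0.0226 -0.3335  0.145 ] opening 0.05010267942222963 F [-0.3 -1.2 -0. ]
turn to align 0.0044 tool z [ 0.002  0.    -1.   ]
rows tx ty tz [ 0.0036 -0.0026  0.108 ]
[[ 327.35556182 -378.35535972]]
bar_center 0.95 [1.4, 194.4, 106.4, 295.1] 5631
(array([ 0.592, -0.178,  0.076]), np.float64(1.0))
bar_center 0.82 [192.0, 86.4, 356.0, 155.4] 9188
(array([ 0.59232094, -0.17747648,  0.07848209]), np.float64(0.013399634310080732))
bar_center 0.82 [3.5, 19.3, 124.2, 86.0] 7878
(array([ 0.592, -0.178,  0.076]), np.float64(1.0))
[[274.19275013 120.15006149]]
[ 164.61506561 -181.55352716]
[ 479.34499227 -179.9080061 ]
```

View pics/w1.png

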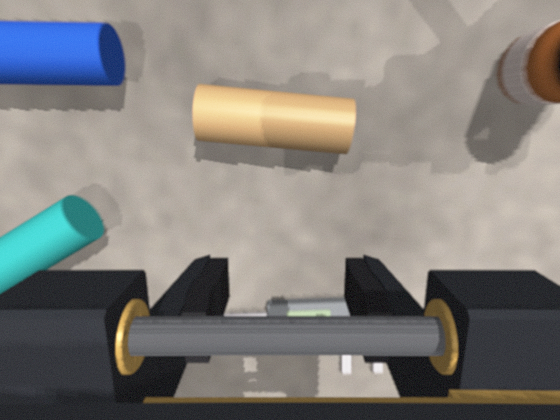

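The wrist view shows the tan bar at (275,120), parallel to the finger line within 0.09 rad. The fingers are clear behind it and the caliper is below. Lowering now.

```bash

python3 -m inch '[{"tx":0,"ty":-0.005,"tz":0.05,"turn":0,"hand":110},{"tx":0,"ty":-0.008,"tz":0.095,"turn":0,"hand":110},{"tx":0.005,"ty":-0.008,"tz":0.107,"turn":0,"hand":110},{"tx":0.01,"ty":-0.008,"tz":0.107,"turn":0,"hand":110},{"tx":0.017,"ty":-0.008,"tz":0.107,"turn":0,"hand":110},{"tx":0.024,"ty":-0.008,"tz":0.107,"turn":0,"hand":110},{"tx":0.031,"ty":-0.008,"tz":0.107,"turn":0,"hand":110},{"tx":0.038,"ty":-0.008,"tz":0.107,"turn":0,"hand":110}]'; python3 rel.py -.025 -.06 .037
python3 -m inch '[{"tx":0.007,"ty":0,"tz":0,"turn":0,"hand":110},{"tx":0.014,"ty":0,"tz":0,"turn":0,"hand":110},{"tx":0.021,"ty":0,"tz":0,"turn":0,"hand":110},{"tx":0.028,"ty":0,"tz":0,"turn":0,"hand":110},{"tx":0.035,"ty":0,"tz":0,"turn":0,"hand":110},{"tx":0.042,"ty":0,"tz":0,"turn":0,"hand":110},{"tx":0.049,"ty":0,"tz":0,"turn":0,"hand":110},{"tx":0.056,"ty":0,"tz":0,"turn":0,"hand":110}]'; python3 rel.py -.025 -.06 .037
python3 - <<'E'
from fit import *
C=cam('wrist'); im=grab('wrist','w2')
for d in viewer.outline_of('bar_center','wrist')[:3]:
    print(d['bbox'],fit(bar(),[(C,d['pixels'])],[.59,-.13,.12],.02))
E
```

```text
t: 3.82
position: [0.5937, -0.2061, 0.039]
tcp_rot: [2.03, 2.397, 0.0]
contact_force: [0.4, -0.4, -0.2]
opening: 0.05
grip_force: 0.0
t 3.825 tcp in trough [-0.0336 -0.2976  0.039 ] opening 0.050046130962732686 F [ 0.4 -0.4 -0.2]
turn to align 0.0003 tool z [ 0.001 -0.    -1.   ]
rows tx ty tz [0.2376 0.0087 0.0019]
t: 4.82
position: [0.5843, -0.1509, 0.0384]
tcp_rot: [2.031, 2.397, 0.0]
contact_force: [0.2, 0.5, 0.2]
opening: 0.0503
grip_force: 0.0
t 4.825 tcp in trough [-0.0339 -0.2416  0.0384] opening 0.050268207688910514 F [0.2 0.5 0.2]
turn to align 0.0 tool z [ 0.  0. -1.]
rows tx ty tz [0.1816 0.0089 0.0014]
[183.9, 264.7, 406.6, 316.9] (array([ 0.6074133 , -0.17025805,  0.21359525]), np.float64(0.7094010447045405))
[4.1, 182.7, 80.4, 271.5] (array([ 0.59, -0.13,  0.12]), np.float64(1.0))
```

View pics/w2.png

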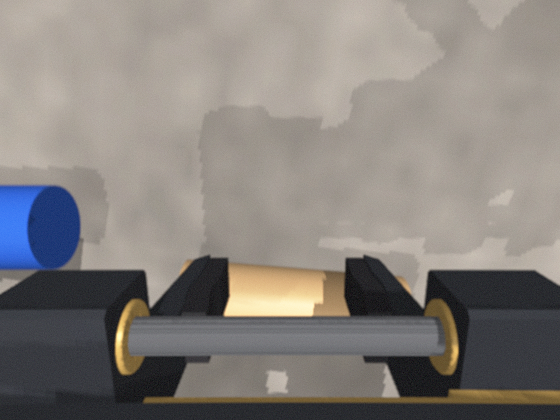

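The wrist view shows the bar (184–406, row 265+) directly ahead of both fingertips and centred on them. I continue pushing toward the slope.

```bash
cat > trk.py <<'E'
from fit import *
import sys
T=np.array([.578,.093,.165]); z=float(sys.argv[1]) 
c,s=np.cos(T[2]),np.sin(T[2]); R=np.array([[c,s],[-s,c]])
for k in ['top','scene']:
    im=viewer.grab_frame(k); C=cam(k); hsv=cv2.cvtColor(im,cv2.COLOR_BGR2HSV)
    for d in viewer.outline_of('bar_center',k):
        m=d['pixels']; h=np.median(hsv[m],axis=0)
        if h[0]>35: continue
        ys,xs=np.nonzero(m); p=pix2w(C,[xs.mean(),ys.mean()],z)[0]
        f=fit(bar(),[(C,m)],[p[0],p[1],.15],z)
        print(k,h,m.sum(),'fit',f[0].round(3),round(f[1],2),'trough',(R@(f[0][:2]-T[:2])).round(4),'dyaw',round(f[0][2]-T[2],3))
E
python3 -m inch '[{"tx":0.007,"ty":0,"tz":0,"turn":0,"hand":110},{"tx":0.014,"ty":0,"tz":0,"turn":0,"hand":110},{"tx":0.021,"ty":0,"tz":0,"turn":0,"hand":110},{"tx":0.028,"ty":0,"tz":0,"turn":0,"hand":110},{"tx":0.035,"ty":0,"tz":0,"turn":0,"hand":110},{"tx":0.042,"ty":0,"tz":0,"turn":0,"hand":110},{"tx":0.049,"ty":0,"tz":0,"turn":0,"hand":110},{"tx":0.056,"ty":0,"tz":0,"turn":0,"hand":110}]'; python3 rel.py -.025 -.06 .037; python3 trk.py .02
```

```text
t: 5.92
position: [0.575, -0.0957, 0.0384]
tcp_rot: [2.031, 2.397, 0.0]
contact_force: [-0.2, 0.2, 0.3]
opening: 0.05
grip_force: 0.0
t 5.925 tcp in trough [-0.0339 -0.1856  0.0384] opening 0.04999990674760773 F [-0.2  0.2  0.3]
turn to align -0.0 tool z [ 0.  0. -1.]
rows tx ty tz [0.1256 0.0089 0.0014]
top [ 17.  110.5  88.5] 100 fit [ 0.58  -0.158  0.219] 0.83 trough [-0.0392 -0.2476] dyaw 0.054
scene [ 17. 132. 136.] 921 fit [ 0.591 -0.178  0.074] 0.04 trough [-0.0315 -0.2699] dyaw -0.091
```

```bash
python3 - <<'E'
from h import *
a=grab('scene','s2')[100:320,60:390]; cv2.imwrite('pics/s2.png',cv2.resize(a,None,fx=2.4,fy=2.4))
C=cam('scene'); s=status.get_state(); print(w2pix(C,[s['position'],[.592,-.178,.02]]), s['position'])
E
```

```text
[[224.43290164 205.68716539]
 [189.58493536 222.55467911]] [ 0.57520874 -0.09616772  0.03848541]
```

View pics/s2.png

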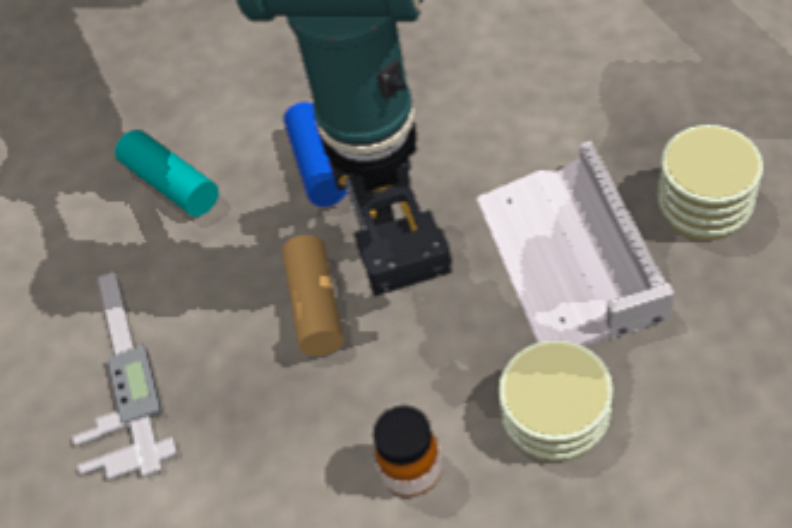

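```bash
python3 - <<'E'
from h import *
s=status.get_state(); C=cam('wrist'); R=cv2.Rodrigues(np.array(s['tcp_rot']))[0]; P=np.array(s['position'])
print(np.array(viewer.calibration('wrist')['hand_eye']).round(3))
f=lambda v:w2pix(C,[P+R@np.array(v)]).round(0)
print('tip',f([0,.033,.022]),f([0,-.033,.022]),f([.009,.033,.022]),'tcp',f([0,0,0]))
# where the original bar would appear in w2
c,q=np.cos(.165),np.sin(.165)
P2=np.array([.5843,-.1509,.0384]); off=P-P2
for y in (-.02,0,.02): print(y,w2pix(C,np.array([[.592-.1*0,-.178+y,.03],[.54,-.18+y,.03],[.645,-.174+y,.03]])+off).round(0).tolist())
print(s['tau'],s['qpos'])
E
```

```text
[[ 0.001 -0.965 -0.263  0.067]
 [ 1.     0.     0.001  0.001]
 [-0.001 -0.263  0.965 -0.15 ]
 [ 0.     0.     0.     1.   ]]
tip [[351. 254.]] [[219. 254.]] [[351. 237.]] tcp [[285. 272.]]
-0.02 [[285.0, 353.0], [180.0, 342.0], [390.0, 362.0]]
0 [[291.0, 318.0], [184.0, 306.0], [399.0, 327.0]]
0.02 [[298.0, 281.0], [188.0, 268.0], [410.0, 290.0]]
[ 1.58341457e-01 -4.46373868e+01 -2.87167436e+01  6.03679824e-02
  5.13943622e-02  1.66085490e-03] [-2.08287463e-01  2.89122247e-01  1.96938772e+00 -1.68923902e-04
  8.82873316e-01 -3.73396384e-01]
```

The arm passed the bar, and the bar still lies at its original spot in both the wrist and scene views. That contradicts the expected contact, so I go back behind it and repeat in small steps while watching.

```bash

python3 -m inch '[{"tx":0,"ty":0,"tz":-0.045,"turn":0,"hand":110},{"tx":-0.02,"ty":0,"tz":-0.09,"turn":0,"hand":110},{"tx":-0.07,"ty":0,"tz":-0.09,"turn":0,"hand":110},{"tx":-0.12,"ty":0,"tz":-0.09,"turn":0,"hand":110},{"tx":-0.15,"ty":0,"tz":-0.09,"turn":0,"hand":110},{"tx":-0.15,"ty":0,"tz":-0.045,"turn":0,"hand":110},{"tx":-0.15,"ty":0,"tz":-0.005,"turn":0,"hand":110},{"tx":-0.15,"ty":0,"tz":0.002,"turn":0,"hand":110}]'; python3 rel.py -.025 -.31 .037
python3 - <<'E'
from h import *
grab('wrist','w3')
E
python3 trk.py .02
```

```text
t: 7.18
position: [0.5968, -0.2433, 0.0328]
tcp_rot: [-2.027, -2.391, 0.003]
contact_force: [-1.0, 1.0, 1.3]
opening: 0.0501
grip_force: 0.0
t 7.175 tcp in trough [-0.0367 -0.3348  0.0328] opening 0.05011448075179326 F [-1.   1.   1.3]
turn to align -0.0006 tool z [-0.006  0.003 -1.   ]
rows tx ty tz [ 0.0248  0.0117 -0.0042]
top [ 17. 115. 149.] 586 fit [ 0.594 -0.177  0.066] 0.07 trough [-0.0285 -0.2685] dyaw -0.099
scene [ 17. 133. 181.] 907 fit [ 0.589 -0.179  0.068] 0.05 trough [-0.0336 -0.27  ] dyaw -0.097
scene [ 27.  73. 214.] 1865 fit [0.738 0.023 0.071] 0.51 trough [ 0.1467 -0.0956] dyaw -0.094
```

View pics/w3.png

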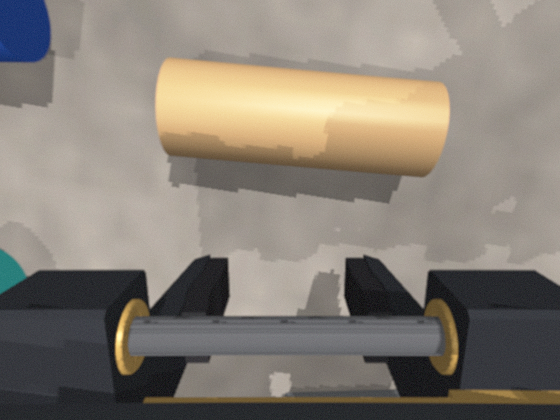

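The bar is square ahead of the fingers, at (160–448, 60–175). Pushing in small steps.

```bash

python3 -m inch '[{"tx":0.01,"ty":0.003,"tz":-0.005,"turn":0,"hand":110},{"tx":0.018,"ty":0.003,"tz":-0.005,"turn":0,"hand":110},{"tx":0.026,"ty":0.003,"tz":-0.005,"turn":0,"hand":110},{"tx":0.034,"ty":0.003,"tz":-0.005,"turn":0,"hand":110},{"tx":0.040,"ty":0.003,"tz":-0.005,"turn":0,"hand":110},{"tx":0.046,"ty":0.003,"tz":-0.005,"turn":0,"hand":110}]'; python3 rel.py 
python3 - <<'E'
from h import *
grab('wrist','w4')
E
python3 trk.py .02
python3 -m inch '[{"tx":0.006,"ty":0,"tz":0,"turn":0,"hand":110},{"tx":0.012,"ty":0,"tz":0,"turn":0,"hand":110}]'; python3 rel.py
python3 trk.py .02
```

```text
t: 8.18
position: [0.595, -0.1977, 0.0413]
tcp_rot: [-2.03, -2.397, 0.0]
contact_force: [-0.6, 0.5, -0.6]
opening: 0.0499
grip_force: 0.0
t 8.175 tcp in trough [-0.031  -0.2896  0.0413] opening 0.049948389820189024 F [-0.6  0.5 -0.6]
turn to align 0.0002 tool z [-0.  0. -1.]
top [ 17.  108.  134.5] 76 fit [ 0.642 -0.165  0.251] 0.87 trough [ 0.0206 -0.2651] dyaw 0.086
scene [ 17. 133. 151.] 475 fit [ 0.591 -0.178  0.062] 0.49 trough [-0.0315 -0.2691] dyaw -0.103
t: 8.68
position: [0.5931, -0.1862, 0.0414]
tcp_rot: [-2.031, -2.396, 0.0]
contact_force: [-0.8, -0.5, -1.2]
opening: 0.0504
grip_force: 0.0
t 8.675 tcp in trough [-0.031  -0.2779  0.0414] opening 0.05043968365345924 F [-0.8 -0.5 -1.2]
turn to align -0.0004 tool z [-0.  0. -1.]
scene [ 17. 133. 127.] 311 fit [ 0.595 -0.178  0.097] 0.67 trough [-0.028  -0.2703] dyaw -0.068
```

View pics/w4.png

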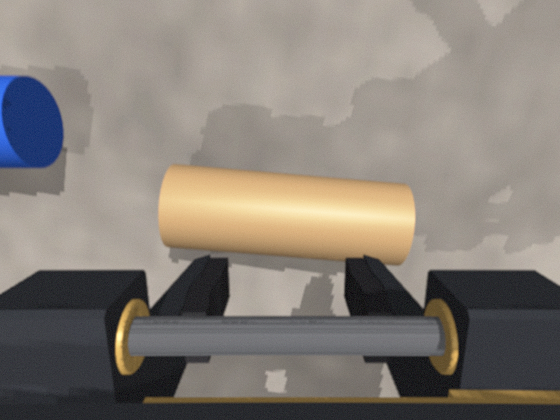

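```bash
cat > wt.py <<'E'
from fit import *
import fit as F
T=np.array([.578,.093,.165]); c,s=np.cos(T[2]),np.sin(T[2]); R=np.array([[c,s],[-s,c]])
C=cam('wrist'); im=viewer.grab_frame('wrist'); hsv=cv2.cvtColor(im,cv2.COLOR_BGR2HSV)
P=np.array(status.get_state()['position'])
import sys; z=float(sys.argv[1]) if len(sys.argv)>1 else .02
for d in viewer.outline_of('bar_center','wrist'):
    m=d['pixels']; h=np.median(hsv[m],axis=0)
    if h[0]>35: continue
    # front (upper) edge of the mask against the front silhouette of a cylinder
    xs=np.nonzero(m.any(0))[0]; xs=xs[8:-8:6]; top=m.argmax(0)[xs]
    p=pix2w(C,np.c_[xs,top],z)   # first guess: edge ray at axis height
    K,D,Rc,t=C; o=-Rc.T@t
    # shift: tangent ray; axis line is r/cos away horizontally
    dv=p.mean(0)-o; dv2=np.array([R[1]@dv[:2],dv[2]]); y0=R@(p[:,:2]-T[:2]).T
    dy=.02/np.abs(dv2[1])*np.hypot(*dv2)
    k=np.polyfit(y0[0],y0[1],1)
    print('bbox',np.round(d['bbox']),'bar y in trough',round(np.median(y0[1])-dy,4),'x',y0[0].mean().round(4),'dyaw',k[0].round(3))
E
python3 wt.py; python3 rel.py
python3 -m inch '[{"tx":0.005,"ty":0,"tz":0.004,"turn":0,"hand":110}]'; python3 wt.py; python3 rel.py
python3 -m inch '[{"tx":0.005,"ty":0,"tz":0,"turn":0,"hand":110}]'; python3 wt.py; python3 rel.py
```

```text
bbox [161. 188. 409. 285.] bar y in trough -0.2697 x -0.0302 dyaw -0.08
t 8.975 tcp in trough [-0.0309 -0.2781  0.0415] opening 0.05033694461523733 F [-0.2 -0.6  0.5]
turn to align 0.0001 tool z [ 0. -0. -1.]
t: 9.1
position: [0.5929, -0.1818, 0.0378]
tcp_rot: [2.031, 2.395, 0.001]
contact_force: [0.1, 0.4, -0.1]
opening: 0.0504
grip_force: 0.0
t 9.2 tcp in trough [-0.0308 -0.2727  0.0372] opening 0.04984799919536266 F [-0.1 -0.2  0.5]
turn to align 0.0001 tool z [ 0.  0. -1.]
t: 9.32
position: [0.5914, -0.1765, 0.0372]
tcp_rot: [-2.031, -2.396, 0.0]
contact_force: [0.9, 0.5, 0.2]
opening: 0.0504
grip_force: 0.0
t 9.425 tcp in trough [-0.0312 -0.2675  0.0372] opening 0.05017236074884668 F [ 0.1 -0.3  0.1]
turn to align 0.0003 tool z [-0.001  0.    -1.   ]
```

```bash
python3 - <<'E'
from h import *
a=viewer.grab_frame('wrist')[130:400,130:430]; b=viewer.grab_frame('scene')[150:270,150:270]
im=np.hstack([cv2.resize(a,(420,378)),cv2.resize(b,(378,378),interpolation=2)]); cv2.imwrite('pics/c5.png',im)
E
```

```text
(no output)
```

View pics/c5.png

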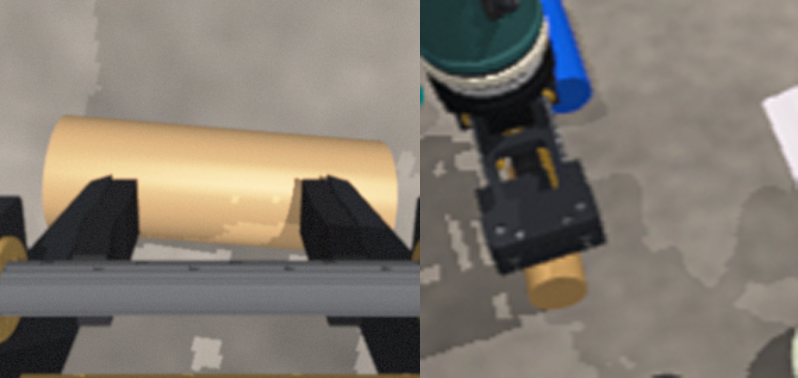

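The left panel shows the fingertips drawn over the middle of the bar, so they are above it and don't reach as low as TCP − 22 mm. I go back behind the bar and feel for the bench to calibrate the tip height.

```bash

python3 -m inch '[{"tx":0,"ty":0,"tz":-0.03,"turn":0,"hand":110},{"tx":-0.05,"ty":0,"tz":-0.03,"turn":0,"hand":110},{"tx":-0.07,"ty":0,"tz":-0.01,"turn":0,"hand":110},{"tx":-0.07,"ty":0,"tz":0.007,"turn":0,"hand":110},{"tx":-0.07,"ty":0,"tz":0.007,"turn":0,"hand":110}]' |grep -E "pos|force"
python3 -m inch '[{"tx":0,"ty":0,"tz":0.004,"turn":0,"hand":110}]' |grep -E "pos|force"
python3 -m inch '[{"tx":0,"ty":0,"tz":0.002,"turn":0,"hand":110},{"tx":0,"ty":0,"tz":0.004,"turn":0,"hand":110}]' |grep -E "pos|force"
python3 rel.py
```

```text
position: [0.6007, -0.244, 0.0277]
contact_force: [-0.2, 0.7, 0.1]
grip_force: 0.0
position: [0.6031, -0.2446, 0.0264]
contact_force: [-0.6, -0.1, 0.1]
grip_force: 0.0
position: [0.6035, -0.2452, 0.0229]
contact_force: [0.9, 0.0, -0.2]
grip_force: 0.0
t 10.525 tcp in trough [-0.0304 -0.3378  0.0229] opening 0.05047212700490639 F [ 0.9  0.  -0.2]
turn to align 0.0007 tool z [ 0.001 -0.    -1.   ]
```

```bash

python3 -m inch '[{"tx":0,"ty":0,"tz":0.0025,"turn":0,"hand":110}]' |grep -E "pos|contact"
python3 -m inch '[{"tx":0,"ty":0,"tz":0.0025,"turn":0,"hand":110},{"tx":0,"ty":0,"tz":0.0025,"turn":0,"hand":110}]' |grep -E "pos|contact"
python3 rel.py
```

```text
position: [0.6034, -0.2455, 0.0202]
contact_force: [0.8, -0.3, 0.2]
position: [0.6028, -0.2455, 0.0171]
contact_force: [0.9, 0.2, -0.1]
t 10.9 tcp in trough [-0.0311 -0.338   0.0171] opening 0.049751644937756044 F [ 0.9  0.2 -0.1]
turn to align -0.0 tool z [-0.  0. -1.]
```

The fingertips are about 22 mm shorter than stated, sitting near TCP level. The finger columns in the image at 50 mm opening confirm it. I lower to TCP z ≈ 0.010 and push.

```bash

python3 -m inch '[{"tx":0.01,"ty":0,"tz":0.004,"turn":0,"hand":110},{"tx":0.02,"ty":0,"tz":0.007,"turn":0,"hand":110},{"tx":0.03,"ty":0,"tz":0.007,"turn":0,"hand":110},{"tx":0.037,"ty":0,"tz":0.007,"turn":0,"hand":110},{"tx":0.044,"ty":0,"tz":0.007,"turn":0,"hand":110},{"tx":0.051,"ty":0,"tz":0.007,"turn":0,"hand":110}]' |grep -E "pos|contact"
python3 rel.py; python3 wt.py
```

```text
position: [0.5948, -0.1949, 0.0106]
contact_force: [-0.6, 0.1, 0.1]
t 11.65 tcp in trough [-0.0307 -0.2867  0.0106] opening 0.05044387085097923 F [-0.6  0.1  0.1]
turn to align 0.0001 tool z [ 0. -0. -1.]
bbox [128. 143. 448. 269.] bar y in trough -0.2546 x -0.0293 dyaw -0.071
```

The bar is now rolling: y went from −0.270 to −0.255. Continuing.

```bash

python3 -m inch '[{"tx":0.007,"ty":0,"tz":0,"turn":0,"hand":110},{"tx":0.014,"ty":0,"tz":0,"turn":0,"hand":110},{"tx":0.021,"ty":0,"tz":0,"turn":0,"hand":110},{"tx":0.028,"ty":0,"tz":0,"turn":0,"hand":110},{"tx":0.035,"ty":0,"tz":0,"turn":0,"hand":110},{"tx":0.042,"ty":0,"tz":0,"turn":0,"hand":110},{"tx":0.049,"ty":0,"tz":0,"turn":0,"hand":110},{"tx":0.056,"ty":0,"tz":0,"turn":0,"hand":110}]' |grep -E "pos|contact"
python3 rel.py; python3 wt.py
```

```text
position: [0.5854, -0.1395, 0.0104]
contact_force: [0.6, -1.1, 0.0]
t 12.75 tcp in trough [-0.0309 -0.2306  0.0104] opening 0.05010568615197589 F [ 0.6 -1.1  0. ]
turn to align -0.0 tool z [ 0.  0. -1.]
```

```bash
sed -i 's/if h\[0\]>35: continue/print("h",h[0],np.round(d["bbox"]))\n    if h[0]>35: continue/' wt.py; python3 wt.py; python3 trk.py .02
```

```text
h 111.0 [  3. 224.  44. 290.]
h 17.0 [136. 135. 465. 256.]
bbox [136. 135. 465. 256.] bar y in trough -0.1936 x -0.0248 dyaw -0.062
top [ 17.  106.  142.5] 144 fit [ 0.614 -0.089  0.268] 0.76 trough [ 0.0057 -0.1857] dyaw 0.103
scene [ 17. 133. 181.] 648 fit [ 0.583 -0.095  0.09 ] 0.27 trough [-0.0256 -0.1867] dyaw -0.075
```

```bash

python3 -m inch '[{"tx":0.007,"ty":0,"tz":0,"turn":0,"hand":110},{"tx":0.014,"ty":0,"tz":0,"turn":0,"hand":110},{"tx":0.021,"ty":0,"tz":0,"turn":0,"hand":110},{"tx":0.028,"ty":0,"tz":0,"turn":0,"hand":110},{"tx":0.035,"ty":0,"tz":0,"turn":0,"hand":110},{"tx":0.042,"ty":0,"tz":0,"turn":0,"hand":110},{"tx":0.049,"ty":0,"tz":0,"turn":0,"hand":110},{"tx":0.056,"ty":0,"tz":0,"turn":0,"hand":110}]' |grep -E "pos|contact"
python3 -m inch '[{"tx":0.007,"ty":0,"tz":0,"turn":0,"hand":110},{"tx":0.014,"ty":0,"tz":0,"turn":0,"hand":110},{"tx":0.021,"ty":0,"tz":0,"turn":0,"hand":110},{"tx":0.028,"ty":0,"tz":0,"turn":0,"hand":110},{"tx":0.035,"ty":0,"tz":0,"turn":0,"hand":110},{"tx":0.042,"ty":0,"tz":0,"turn":0,"hand":110},{"tx":0.049,"ty":0,"tz":0,"turn":0,"hand":110},{"tx":0.056,"ty":0,"tz":0,"turn":0,"hand":110}]' |grep -E "pos|contact"
python3 rel.py; python3 wt.py; python3 trk.py .022
```

```text
position: [0.5762, -0.0844, 0.0104]
contact_force: [0.7, -0.9, -0.1]
position: [0.5671, -0.0292, 0.0105]
contact_force: [0.6, -0.8, 0.2]
t 15.15 tcp in trough [-0.0308 -0.1187  0.0105] opening 0.05017814301843908 F [ 0.6 -0.8  0.2]
turn to align -0.0 tool z [ 0. -0. -1.]
h 17.0 [155. 154. 477. 269.]
bbox [155. 154. 477. 269.] bar y in trough -0.0879 x -0.0183 dyaw -0.048
scene [ 17. 133. 127.] 291 fit [0.575 0.004 0.099] 0.67 trough [-0.0177 -0.0875] dyaw -0.066
```

```bash

python3 -m inch '[{"tx":0.008,"ty":0.001,"tz":0,"turn":0,"hand":110},{"tx":0.016,"ty":0.002,"tz":-0.001,"turn":0,"hand":110},{"tx":0.024,"ty":0.004,"tz":-0.002,"turn":0,"hand":110},{"tx":0.032,"ty":0.006,"tz":-0.003,"turn":0,"hand":110},{"tx":0.04,"ty":0.008,"tz":-0.005,"turn":0,"hand":110},{"tx":0.048,"ty":0.01,"tz":-0.006,"turn":0,"hand":110},{"tx":0.056,"ty":0.01,"tz":-0.008,"turn":0,"hand":110}]' |grep -E "pos|contact"
python3 rel.py; python3 wt.py .03; python3 trk.py .03
```

```text
position: [0.5679, 0.0279, 0.0185]
contact_force: [0.3, -2.2, 0.8]
t 16.325 tcp in trough [-0.0207 -0.0625  0.0185] opening 0.04966115992751017 F [ 0.3 -2.2  0.8]
turn to align 0.0002 tool z [ 0. -0. -1.]
h 17.0 [128. 163. 460. 268.]
bbox [128. 163. 460. 268.] bar y in trough -0.0329 x -0.0175 dyaw 0.003
top [ 16. 108. 150.] 95 fit [0.578 0.071 0.154] 0.85 trough [-0.004 -0.022] dyaw -0.011
scene [ 17. 133. 128.] 190 fit [0.576 0.057 0.249] 0.78 trough [-0.0076 -0.0356] dyaw 0.084
```

```bash

python3 -m inch '[{"tx":0.006,"ty":0,"tz":-0.001,"turn":0,"hand":110},{"tx":0.012,"ty":0,"tz":-0.001,"turn":0,"hand":110},{"tx":0.018,"ty":0,"tz":-0.002,"turn":0,"hand":110},{"tx":0.024,"ty":0,"tz":-0.002,"turn":0,"hand":110},{"tx":0.028,"ty":0,"tz":-0.002,"turn":0,"hand":110},{"tx":0.028,"ty":0,"tz":-0.002,"turn":0,"hand":110}]' |grep -E "pos|contact"
python3 rel.py; python3 wt.py .026
```

```text
position: [0.563, 0.0554, 0.0204]
contact_force: [0.1, 0.3, 0.3]
t 17.375 tcp in trough [-0.021  -0.0347  0.0204] opening 0.05016677044327454 F [0.1 0.3 0.3]
turn to align 0.0006 tool z [-0.  0. -1.]
h 17.0 [140. 152. 454. 253.]
bbox [140. 152. 454. 253.] bar y in trough -0.0014 x -0.0174 dyaw -0.002
```

The bar has dropped into the V (y ≈ −1 mm, aligned). Next I raise, close, and go to the open end.

```bash

python3 -m inch '[{"tx":-0.005,"ty":0,"tz":-0.03,"turn":0,"hand":255},{"tx":0,"ty":-0.03,"tz":-0.06,"turn":0,"hand":255},{"tx":0.02,"ty":-0.07,"tz":-0.06,"turn":0,"hand":255},{"tx":0.034,"ty":-0.1,"tz":-0.06,"turn":0,"hand":255},{"tx":0.034,"ty":-0.1,"tz":-0.06,"turn":0,"hand":255},{"tx":0.034,"ty":-0.1,"tz":-0.04,"turn":0,"hand":255},{"tx":0.034,"ty":-0.1,"tz":-0.04,"turn":0,"hand":255}]' |grep -E "pos|contact|open"
python3 rel.py -.12 -.001 .016; python3 trk.py .026; python3 - <<'E'
from h import *
a=grab('wrist','w6'); b=viewer.grab_frame('scene')[120:300,220:400]
cv2.imwrite('pics/c6.png',np.hstack([cv2.resize(a,(400,300)),cv2.resize(b,(300,300))]))
E
```

```text
position: [0.4588, 0.0717, 0.0595]
contact_force: [1.1, 0.3, 0.3]
opening: 0.0005
t 18.35 tcp in trough [-0.1211 -0.0014  0.0595] opening 0.0004621433055790818 F [1.1 0.3 0.3]
turn to align -0.0003 tool z [-0.002 -0.    -1.   ]
rows tx ty tz [0.0004 0.0012 0.0435]
top [ 17. 112. 143.] 243 fit [0.604 0.098 0.181] 0.62 trough [0.0261 0.0012] dyaw 0.016
```

View pics/c6.png

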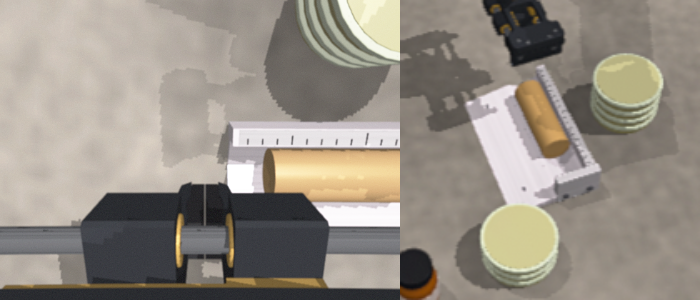

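The bar is bedded in the V with its open end visible at (263,175), and the closed fingers are just short of it. I lower and slide.

```bash

python3 -m inch '[{"tx":0,"ty":0,"tz":0.025,"turn":0,"hand":255},{"tx":0,"ty":0.002,"tz":0.042,"turn":0,"hand":255},{"tx":0,"ty":0.01,"tz":0.042,"turn":0,"hand":255},{"tx":0,"ty":0.018,"tz":0.042,"turn":0,"hand":255},{"tx":0,"ty":0.026,"tz":0.042,"turn":0,"hand":255},{"tx":0,"ty":0.032,"tz":0.042,"turn":0,"hand":255},{"tx":0,"ty":0.038,"tz":0.042,"turn":0,"hand":255},{"tx":0,"ty":0.044,"tz":0.042,"turn":0,"hand":255}]' |grep -E "pos|contact|open"
python3 rel.py; python3 -m inch '[{"tx":0,"ty":0.005,"tz":0,"turn":0,"hand":255},{"tx":0,"ty":0.01,"tz":0,"turn":0,"hand":255},{"tx":0,"ty":0.015,"tz":0,"turn":0,"hand":255},{"tx":0,"ty":0.02,"tz":0,"turn":0,"hand":255},{"tx":0,"ty":0.025,"tz":0,"turn":0,"hand":255},{"tx":0,"ty":0.028,"tz":0,"turn":0,"hand":255}]' |grep -E "pos|contact|open"
python3 rel.py; python3 trk.py .026
```

```text
position: [0.5024, 0.0793, 0.0185]
contact_force: [-1.4, -0.3, 0.6]
opening: 0.0008
t 19.65 tcp in trough [-0.0768 -0.0011  0.0185] opening 0.0008050464438082552 F [-1.4 -0.3  0.6]
turn to align 0.0 tool z [-0. -0. -1.]
position: [0.5303, 0.084, 0.0184]
contact_force: [-0.9, -0.8, 1.1]
opening: 0.0008
t 20.4 tcp in trough [-0.0485 -0.0011  0.0184] opening 0.0007885526807963597 F [-0.9 -0.8  1.1]
turn to align 0.0 tool z [ 0.  0. -1.]
top [ 16. 107. 133.] 65 fit [0.654 0.107 0.145] 0.89 trough [0.0767 0.001 ] dyaw -0.02
scene [ 17. 133. 150.] 614 fit [0.598 0.095 0.185] 0.32 trough [ 0.0196 -0.001 ] dyaw 0.02
```

Bar is at x ≈ 0.02 and needs to reach 0.035. I push in small steps until the stop gives resistance.

```bash

python3 -m inch '[{"tx":0,"ty":0.003,"tz":0,"turn":0,"hand":255},{"tx":0,"ty":0.006,"tz":0,"turn":0,"hand":255},{"tx":0,"ty":0.008,"tz":0,"turn":0,"hand":255}]' |grep -E "pos|contact"
for i in 1; do :; done
python3 -m inch '[{"tx":0,"ty":0.002,"tz":0,"turn":0,"hand":255}]' |grep -E "pos|contact"
python3 -m inch '[{"tx":0,"ty":0.002,"tz":0,"turn":0,"hand":255}]' |grep -E "pos|contact"
python3 rel.py
```

```text
position: [0.538, 0.0853, 0.0184]
contact_force: [-1.1, -0.8, 0.2]
position: [0.5399, 0.0856, 0.0184]
contact_force: [-0.4, -0.1, -0.0]
position: [0.5418, 0.0859, 0.0183]
contact_force: [-0.3, -0.2, 0.0]
t 21.225 tcp in trough [-0.0368 -0.0011  0.0183] opening 0.0004561886046973962 F [-0.3 -0.2  0. ]
turn to align -0.0 tool z [-0.  0. -1.]
```

```bash

python3 -m inch '[{"tx":0,"ty":0.002,"tz":0,"turn":0,"hand":255}]' |grep -E "pos|contact"
python3 -m inch '[{"tx":0,"ty":0.002,"tz":0,"turn":0,"hand":255}]' |grep -E "pos|contact"
python3 -m inch '[{"tx":0,"ty":0.002,"tz":0,"turn":0,"hand":255}]' |grep -E "pos|contact"
python3 rel.py;  python3 trk.py .026
```

```text
position: [0.5425, 0.086, 0.0182]
contact_force: [-6.6, -1.3, 6.8]
position: [0.5424, 0.086, 0.018]
contact_force: [-12.5, -2.8, 9.7]
position: [0.5423, 0.086, 0.0177]
contact_force: [-17.6, -3.2, 14.5]
t 21.6 tcp in trough [-0.0363 -0.001   0.0177] opening 0.0002625732076021014 F [-17.6  -3.2  14.5]
turn to align 0.0002 tool z [-0.012 -0.002 -1.   ]
top [16.  51.  39.5] 364 fit [ 0.799 -0.114 -0.297] 0.5 trough [ 0.1839 -0.2405] dyaw -0.462
top [ 16.  89. 138.] 43 fit [0.671 0.108 0.127] 0.93 trough [ 0.0943 -0.0005] dyaw -0.038
top [ 27.  62. 172.] 919 fit [0.752 0.023 0.235] 0.51 trough [ 0.1601 -0.0976] dyaw 0.07
scene [ 17. 133. 160.] 480 fit [0.595 0.095 0.154] 0.45 trough [ 0.0173 -0.001 ] dyaw -0.011
```

Firm resistance at the expected place, so the bar is against the stop. I ease off, retreat upward and check.

```bash

python3 -m inch '[{"tx":0,"ty":-0.004,"tz":0,"turn":0,"hand":255},{"tx":0,"ty":-0.008,"tz":0,"turn":0,"hand":255},{"tx":0,"ty":-0.02,"tz":0,"turn":0,"hand":255},{"tx":0,"ty":-0.06,"tz":-0.03,"turn":0,"hand":255},{"tx":0,"ty":-0.1,"tz":-0.08,"turn":0,"hand":255},{"tx":-0.05,"ty":-0.12,"tz":-0.13,"turn":0,"hand":255},{"tx":-0.1,"ty":-0.12,"tz":-0.16,"turn":0,"hand":255},{"tx":-0.12,"ty":-0.12,"tz":-0.16,"turn":0,"hand":255}]' |grep -E "pos|contact"
python3 trk.py .026; python3 wt.py .026; python3 - <<'E'
from h import *
a=grab('scene','s7')[140:290,230:390]; b=viewer.grab_frame('top')[150:270,220:340]
cv2.imwrite('pics/c7.png',np.hstack([cv2.resize(a,(427,400),interpolation=2),cv2.resize(b,(373,400),interpolation=2)]))
E
```

```text
position: [0.451, -0.0534, 0.1823]
contact_force: [0.8, 0.2, -0.9]
top [ 17. 115. 135.] 597 fit [0.614 0.099 0.159] 0.06 trough [0.0364 0.0005] dyaw -0.006
h 17.0 [449.  12. 558.  71.]
bbox [449.  12. 558.  71.] bar y in trough -0.0012 x 0.0081 dyaw 0.031
```

View pics/c7.png

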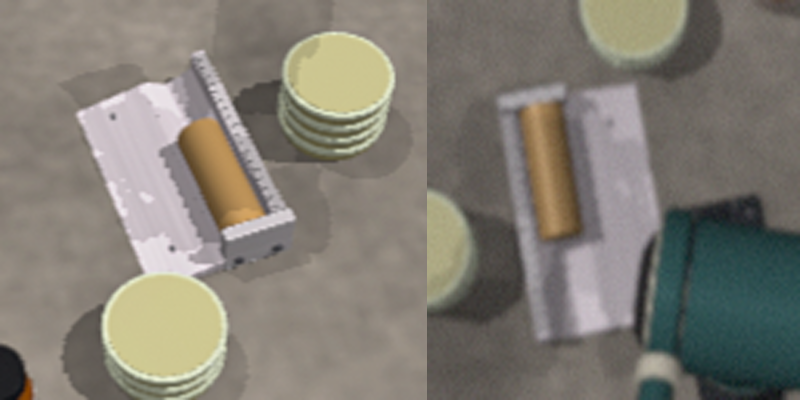

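Both views show the bar bedded in the V with its end against the stop plate (x ≈ 0.036 against a nominal 0.035), and the arm clear. Handing in.

```bash
python3 -c "
from cell import job_done
print(job_done())"
```

```text
the job is handed in; nothing more can be done
None
```

The bar was rolled along the bench and up the slope into the V, then slid against the zero stop. At hand-in it measured about 1 mm from its nominal home position with the arm clear; I left the dishes, jar and caliper alone, and no verdict came back.

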